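Free the rusted latch on the grinder's belt cover and open it

TASK

The wing-knob latch on the belt cover of the whetstone grinder has rusted tight: rock the knob back and forth in small arcs until it breaks free, reversing whenever it comes up solid and never forcing it so hard that its thin stem is over-twisted (past 0.18 rad of twist, 0.72 N m). Then turn it anticlockwise a quarter turn to unlatch, swing the cover up to about 45 degrees, where its stiff hinge holds it, and let go. Leave the oil can, the chisel and the slip stone where they are.

Things in the scene. Friction and masses are not known exactly. Their poses are not given: they have to be found in the camera images.
- grinder: teal bench grinder, fixed, 220 mm (x) by 460 mm (y); origin on the bench under its middle, -x side towards the robot. -y half: brown whetstone 188 mm across, top at z 128 mm (nut 138), tool-rest bar 171 mm high over its -y end. +y half: belt housing with a bare aluminium cover 222 x 228 mm, 4 mm thick, top face at z 125 mm when shut, which carries the latch knob
- wing_grip (a point): point on the black wing knob's turning axis, 30 mm above the grinder cover's top face (grinder frame, shut: 55, 115, 155 mm). The wing is a bar 56 mm long, 13 mm thick, 8 to 41 mm above the cover, on a foot 38 mm across. x: along the bar to its white mark (to the grinder's +x when latched), y: across the bar (pinch this way), z: axis, out of the cover. Fingertips may go to 10 mm above the cover
- cover_hinge (a point): middle of the cover's hinge, at the edge of the cover nearest the robot (grinder frame, shut: -110, 115, 121 mm). Its y axis is the hinge line; the point turns with the cover. The knob's axis is 165 mm from the hinge line
- cover (a joint): cover angle, rad: 0 shut, growing to 1.7 as the knob's edge swings up and over towards the robot. It lifts only with the latch turned past 0.85 rad. The stiff hinge holds the cover wherever it is left; about 10 N of lift at the knob moves it
- latch (a joint): angle of the latch spindle, rad: 0 latched, + anticlockwise from above, stops at -0.65 and 1.57, fully open from 1.2 on. Packed rust lets a stroke go only about 0.07 rad farther than the arc already worked the other way, then it comes up solid. Arcs grow from 0.1 to 0.4 rad either side in about five strokes; then it breaks free anticlockwise (0.35 to 0.5 rad) and turns easily
- wing (a joint): elastic twist of the knob's thin stem (knob against spindle), rad, + anticlockwise: 0.25 rad per N m on the knob. About 0.02 turning freely, 0.11 to 0.12 while the rust gives way, climbing past 0.14 when the stroke is spent and the latch is solid (forcing it on would take 0.21). Past 0.18 (0.72 N m) either way the stem is bent for good
- oil_can: red oil can 60 mm across and 130 mm tall, standing on the bench beyond the grinder's +y end; origin at the centre of its underside
- chisel: wood chisel about 260 mm long lying on the bench in front of the grinder, origin on the bench under its ferrule, x towards the blade
- slip_stone: blue slip stone 50 x 110 x 25 mm lying on the bench in front of the belt housing; origin at the centre of its underside

How it is judged:
On the way, in this order (a step that is already met when the one before it is completed fails the run):
1. the latch has been worked clockwise by more than 0.15 rad (value of joint latch below -0.15 rad), for 0.05 s.
2. the latch has broken free and turned anticlockwise past 0.6 rad (value of joint latch above 0.6 rad), for 0.05 s.
3. the latch is turned open, past 1.1 rad (value of joint latch above 1.1 rad), for 0.05 s.
At the end, for the whole second after the job is handed in: the latch is turned open (past 1.0 rad), the cover stands still and open by more than 0.6 rad (35 degrees), and the oil can, chisel and slip stone are within 20 mm of where they stood (value of joint cover above 0.6 rad and velocity of joint cover between -0.05 and 0.05 rad/s and value of joint latch above 1 rad and distance of each of oil_can, chisel, slip_stone from where it was at the start of the episode below 0.02 m); the robot touches nothing.
It fails at once if the knob's stem twisted past 0.18 rad either way (value of joint wing above 0.18 rad or value of joint wing below -0.18 rad).
It fails at once if the oil can, chisel or slip stone moved by more than 20 mm, or the oil can tipped (distance of any of oil_can, chisel, slip_stone from where it was at the start of the episode above 0.02 m or angle between oil_can's own z axis and vertical above 0.4 rad).
It also fails if it takes over 72 s, if anything falls off the work surface, if the arm or the gripper's body presses on something with over 40 N, if the wrist force passes 120 N, or if a joint passes its speed limit or range.

ROBOT

A 6-joint arm with a two-finger parallel gripper is mounted at the origin on the work surface. World frame = base frame: x ahead of the robot, y to its left, z up, the work surface at z = 0. Lengths are in m, angles in rad, forces in N, time in s.
With the tool pointing down it reaches from about 0.25 to 0.725 m from the base axis. Payload 9.7 kg.
Tool frame: the origin (TCP) lies at the very end of the fingers, on their centre line; the grasp point (between the pads) lies 19 mm behind it; z points along the fingers, y is the line along which they close (so a half turn about z gives the same grasp; the last joint's range is limited). The gripper opens to 85 mm and grips with 20 to 120 N. Pads are 22 mm wide; open, the fingers measure 114 mm over their backs; the gripper's body (76 mm by 85 mm) begins 54 mm behind the grasp point. The pads swing forward as they close: fully open they stand 13 mm farther back than shut.
Start: joints at [-1.139, 0.087, 0.176, 1.66, 0, 1.571], TCP at [0.23, -0.5, 0.231] pointing down, gripper open.
Joint ranges: [-3.13, 3.13], [-0.85, 1.81], [-1.15, 1.24], [-2.2, 2.28], [-1.44, 1.52], [-3.14, 3.14]. Speed limits (rad/s): [2.22, 2.22, 2.57, 3.14, 3.14, 3.14].

INTERFACE

Orientations are given as a unit quaternion [x, y, z, w].
In Python, from station import status, vision, workorder gives the robot as it stands.
- The arm moves only by the shell command python3 -m creep 'ROWS' [OPENING] [FORCE]. ROWS is a JSON object of lists of equal length, an entry for each row: "delta_pos": the shift along the world's x, y, z in cm, a list of three; "dr": the turn, a rotation vector about the world's x, y, z in rad, a list of three. In form: {"delta_pos": [[dx, dy, dz], ...], "dr": [[wx, wy, wz], ...]}. A call has 1 to 5 rows; each row is the pose to reach, as a shift and turn from the pose commanded when the call began; what a row does not reach only later rows make up. A row lasts 1/10 s, in which the tool goes at most 50 mm and 8.59 degrees, less where a joint would pass 70% of its speed; a pose out of reach is approached as far as the arm can. A call with a gripper value outside its range is refused whole. OPENING is the opening, from 0 (shut) to 1 (fully open), set as the call begins (- or left out, the last holds). The fingers move at their own pace and stop on an object; FORCE is the grip in N (left out, the last holds). Time passes only in rows, so rows that repeat a pose let the fingers close. It gives the time, the measured TCP pose, the force, the opening and the grip force at its end, in the units of the state.
- status.sense(): the state, without advancing time (a new reading comes with each control period).
- vision.get_image(name): name is "scene" or "top" or "wrist"; returns a dict with "img" (384x512x3 uint8, red, green, blue), "camera_matrix" (3x3 intrinsics, pixels), "extrinsics" (4x4, takes a point from camera to world coordinates); the wrist camera has in their place "tool_from_camera" (4x4, takes a point from camera to tool coordinates, whose origin is the TCP and whose axes are the flange's). Camera axes: x right, y down, z forward; pixel columns grow to the right and rows downward; lengths in m; the calibration is good to about 2 mm. A picture is of the moment at which its call begins: read the wrist's pose just before it. There is no depth.
- workorder.close_job(): hands the job in; it is judged then, once.
The state is a dict: "clock": time; "joint_pos": joint angles; "qd": joint speeds; "joint_torque": joint torques, N m; "ee_pos": TCP position; "tool_rot": TCP orientation; "force": force on the tool from outside, world axes, zero at the start; "ft_torque": the same for the moment, N m; "finger_gap": finger opening in m; "finger_force": force on a finger pad.
Only numpy, scipy, OpenCV 4.12 (cv2) and the standard library are available. Lean on these libraries where they do the work, as an engineer would, in place of code of your own. Each camera call takes 0.05 s, during which the arm holds its last target. There are 200 camera calls.

## Working session

There is one attempt and no reset: what is moved stays moved. The work goes in short steps, Python scripts to look and compute and a shell command to move; the robot and the scene stay as the last step left them, time stands still between calls to the robot, and variables do not carry over. Pictures are saved under pics/ and viewed, at most 10 in all, crops included, and the job is handed in when it is done.

```bash
mkdir -p pics; ls; python3 - <<'E'
from station import status, vision
import cv2,numpy as np
s=status.sense();print({k:np.round(v,3).tolist() for k,v in s.items()})
ims=[]
for n in("scene","top"):
    d=vision.get_image(n);cv2.imwrite(f"pics/{n}0.png",d["img"][:,:,::-1]);np.savez(f"{n}0.npz",**d)
    print(n,np.round(d["camera_matrix"],1).tolist(),np.round(d["extrinsics"],3).tolist())
E
```

```text
pics
{'clock': 0.0, 'joint_pos': [-1.139, 0.087, 0.175, 1.66, 0.0, 1.571], 'qd': [0.0, -0.001, -0.001, -0.0, 0.0, -0.0], 'joint_torque': [-0.001, -52.039, 46.481, 0.016, -0.0, -0.0], 'ee_pos': [0.23, -0.499, 0.231], 'tool_rot': [0.977, 0.214, -0.0, -0.001], 'force': [-0.621, -0.902, -0.422], 'ft_torque': [0.07, -0.021, -0.035], 'finger_force': 0.0, 'finger_gap': 0.086}
scene [[486.9, 0.0, 264.0], [0.0, 486.9, 194.6], [0.0, 0.0, 1.0]] [[0.472, 0.675, -0.567, 1.198], [0.881, -0.366, 0.298, -0.331], [-0.006, -0.64, -0.768, 1.046], [0.0, 0.0, 0.0, 1.0]]
top [[355.4, 0.0, 250.6], [0.0, 355.4, 196.3], [0.0, 0.0, 1.0]] [[-0.008, -0.986, 0.167, 0.34], [-1.0, 0.003, -0.03, 0.056], [0.029, -0.167, -0.985, 0.973], [0.0, 0.0, 0.0, 1.0]]
```

View pics/top0.png

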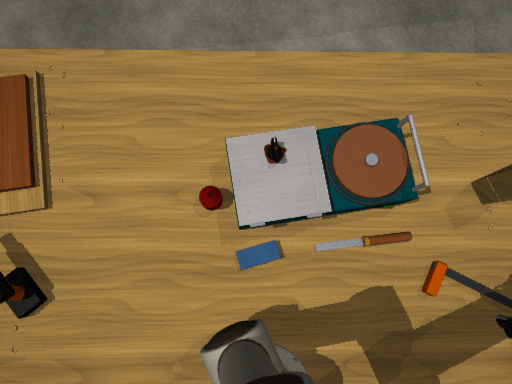

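View pics/scene0.png

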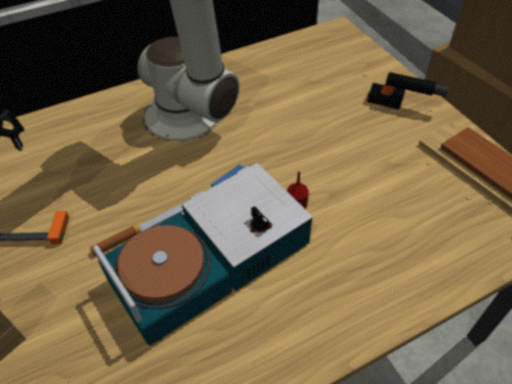

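The top view shows the cover with corners at about (226,138), (316,126), (330,215) and (239,228). The knob is near (275,150), the stone nut at (372,160), the red can at (210,198), the blue slip stone at (260,255) and the chisel at (363,242). The scene view agrees.

```bash
cat > h.py <<'E'
import numpy as np,cv2
from scipy.spatial.transform import Rotation as R
def cast(px,K,T,z):
    d=T[:3,:3]@np.linalg.inv(K)@np.array([*px,1.]);o=T[:3,3];return o+d*(z-o[2])/d[2]
E
python3 - <<'E'
from h import *
d=np.load("top0.npz");K,T,im=d["camera_matrix"],d["extrinsics"],d["img"]
hsv=cv2.cvtColor(im,cv2.COLOR_RGB2HSV)
m=((hsv[...,1]<40)&(hsv[...,2]>120)).astype(np.uint8)
m[:110]=0;m[235:]=0;m[:,:215]=0;m[:,335:]=0
m=cv2.morphologyEx(m,cv2.MORPH_OPEN,np.ones((5,5)))
c=max(cv2.findContours(m,0,2)[0],key=cv2.contourArea)
r=cv2.minAreaRect(c);b=cv2.boxPoints(r);print(r)
P=np.array([cast(p,K,T,.125) for p in b]);print(P.round(4),P.mean(0), [np.linalg.norm(P[i]-P[i-1]) for i in range(4)])
nut=cast((372,160),K,T,.138);print("nut",nut)
cc=P.mean(0)
v=cc-nut;print("yaw",np.arctan2(v[1],v[0])-np.pi/2)
for i in range(4):
    e=P[i]-P[i-1];print("edge yaw",np.arctan2(e[1],e[0]))
cv2.imwrite("pics/crop1.png",cv2.resize(im[110:270,190:350,::-1],(640,640),interpolation=2)[:600])
E
```

```text
((278.2076721191406, 175.80831909179688), (90.83110809326172, 93.1512680053711), 80.98067474365234)
[[ 0.6304  0.093   0.125 ]
 [ 0.6692 -0.1385  0.125 ]
 [ 0.4414 -0.1641  0.125 ]
 [ 0.4075  0.0582  0.125 ]] [ 0.53713154 -0.03787415  0.125     ] [np.float64(0.22558597534260058), np.float64(0.23473124934797393), np.float64(0.22919703771584898), np.float64(0.22494470948557324)]
nut [ 0.57097263 -0.26725357  0.138     ]
yaw 0.14647657302503791
edge yaw 0.15452888705709944
edge yaw -1.4045998833334083
edge yaw -3.029710502026539
edge yaw 1.7223734147250762
```

View pics/crop1.png

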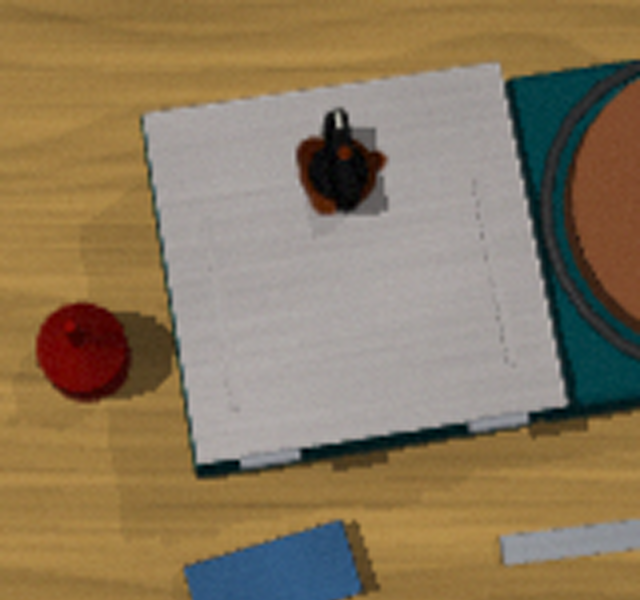

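```bash
python3 - <<'E'
from h import *
d=np.load("top0.npz");K,T=d["camera_matrix"],d["extrinsics"]
P=np.array([cast(p,K,T,.125) for p in [(225.5,139),(315,125.75),(332,211),(239.25,226)]]);print(P.round(4))
for i in range(4):
    e=P[i]-P[i-1];print(np.linalg.norm(e).round(3),np.arctan2(e[1],e[0]).round(3))
c=P.mean(0);y=.15;print("knob",c[:2]+.054*np.array([np.cos(y),np.sin(y)]))
print("knob seen",cast((274.5,153.5),K,T,.15))
E
python3 -m creep '{"delta_pos":[[3,4,1],[6,8,2],[9,12,3],[12,16,4],[15,20,5]],"dr":[[0,0,0.14],[0,0,0.28],[0,0,0.42],[0,0,0.56],[0,0,0.7]]}' 1
python3 -c "
from station import status;s=status.sense();print(s['joint_pos'],s['ee_pos'],s['tool_rot'])"
```

```text
[[ 0.6285  0.0919  0.125 ]
 [ 0.6636 -0.133   0.125 ]
 [ 0.4472 -0.166   0.125 ]
 [ 0.4122  0.0584  0.125 ]]
0.219 0.154
0.228 -1.416
0.219 -2.99
0.227 1.726
knob [ 0.59125652 -0.02911738]
knob seen [ 0.58381166 -0.02681658  0.15      ]
clock: 0.6
ee_pos: [0.3779, -0.3016, 0.2805]
tool_rot: [0.843, 0.538, -0.0, -0.0]
force: [0.9, -0.1, -0.3]
finger_gap: 0.0854
finger_force: 0.0
[-6.73668640e-01 -4.73152310e-02  1.36209980e-01  1.75453153e+00
  4.88645885e-05  1.33076347e+00] [ 0.37791331 -0.30164881  0.2805029 ] [ 8.42666253e-01  5.38436230e-01 -1.07526831e-05 -1.07261293e-04]
```

```bash

python3 -m creep '{"delta_pos":[[3,3,1],[6,7,2],[9,11,2],[12,15,2],[15,19,2]],"dr":[[0,0,0.14],[0,0,0.28],[0,0,0.42],[0,0,0.56],[0,0,0.7]]}' >/dev/null
python3 -m creep '{"delta_pos":[[3,3,0],[5,6,0],[6,8,0],[6,8,0],[6,8,0]],"dr":[[0,0,0.14],[0,0,0.28],[0,0,0.42],[0,0,0.56],[0,0,0.7]]}' >/dev/null
python3 -m creep '{"delta_pos":[[0,0,0],[0,0,0],[0,0,0],[0,0,0],[0,0,0]],"dr":[[0,0,0.15],[0,0,0.3],[0,0,0.45],[0,0,0.6],[0,0,0.75]]}' 
cat >> h.py <<'E'
def wrist(name):
    from station import status,vision
    s=status.sense();d=vision.get_image("wrist")
    T=np.eye(4);T[:3,:3]=R.from_quat(s["tool_rot"]).as_matrix();T[:3,3]=s["ee_pos"]
    T=T@d["tool_from_camera"];cv2.imwrite(f"pics/{name}.png",d["img"][:,:,::-1]);np.savez(name+".npz",K=d["camera_matrix"],T=T,img=d["img"])
    return d["img"],d["camera_matrix"],T
E
python3 -c "
from h import *
wrist('w1')
from station import status;s=status.sense();print(s['joint_pos'],s['ee_pos'],s['tool_rot'],s['ft_torque'])"
```

```text
clock: 2.1
ee_pos: [0.5866, -0.0342, 0.2998]
tool_rot: [-0.073, 0.997, 0.0, -0.0]
force: [-1.0, 0.2, 0.2]
finger_gap: 0.0856
finger_force: 0.0
[-5.81933815e-02  2.23198753e-01  4.65374750e-01  1.81386150e+00
  1.93005387e-05 -2.13887469e-01] [ 0.58661637 -0.03417027  0.29984226] [-7.77684280e-02  9.96971351e-01  6.98567163e-05 -4.39171948e-04] [ 0.03306699 -0.05565076 -0.01949449]
```

View pics/w1.png

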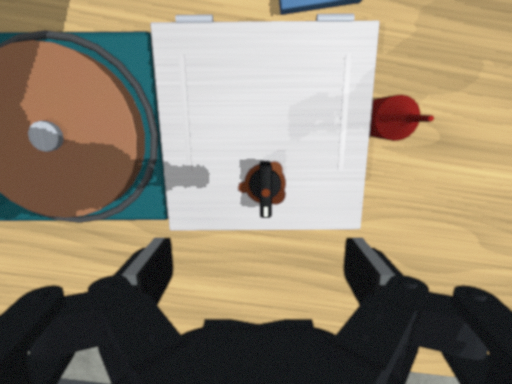

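The wing bar runs from about (265,162) to (265,217), with its white mark at the far end. The cover fills columns 152–378.

```bash
python3 -c "
from h import *
d=np.load('w1.npz');K,T=d['K'],d['T'];im=d['img']
a=cast((265.5,162),K,T,.166);b=cast((265.5,217),K,T,.166)
print(a,b,(a+b)/2,np.linalg.norm(a-b),np.arctan2(*(b-a)[[1,0]]))
P=np.array([cast(p,K,T,.125) for p in [(152,24),(379,21),(361,229),(169,229)]]);print(P.round(4))
for i in range(4):
    e=P[i]-P[i-1];print(np.linalg.norm(e).round(3),np.arctan2(e[1],e[0]).round(3))
e=P[2]-P[1];e/=np.linalg.norm(e);print('knob', (P[2]+P[3])/2-.056*e)
m=(im[140:225,225:310].max(2)<45);yy,xx=np.nonzero(m);print(xx.mean()+225,yy.mean()+140,yy.min()+140,yy.max()+140)
"
```

```text
[ 0.5621342  -0.02901243  0.166     ] [ 0.6181248  -0.02034611  0.166     ] [ 0.5901295  -0.02467927  0.166     ] 0.056657330019009196 0.15356307241467726
[[ 0.4488 -0.1593  0.125 ]
 [ 0.4133  0.0625  0.125 ]
 [ 0.6309  0.0977  0.125 ]
 [ 0.6643 -0.1284  0.125 ]]
0.218 -2.999
0.225 1.729
0.22 0.16
0.229 -1.424
knob [ 0.59231561 -0.02425239  0.125     ]
263.62326869806094 182.73407202216066 162 212
```

```bash

python3 -m creep '{"delta_pos":[[0.4,0.9,-4],[0.4,0.9,-8],[0.4,0.9,-12],[0.4,0.9,-13],[0.4,0.9,-13]],"dr":[[0,0,0],[0,0,0],[0,0,0],[0,0,0],[0,0,0]]}' 0.55 110
python3 -c "
from station import status;s=status.sense();print(s['joint_pos'],s['ee_pos'],s['tool_rot'],s['ft_torque'])
from h import *
wrist('w2')"
```

```text
clock: 2.65
ee_pos: [0.5899, -0.0252, 0.1692]
tool_rot: [-0.069, 0.998, 0.0, -0.001]
force: [1.4, -0.2, 0.7]
finger_gap: 0.0468
finger_force: 0.0
[-4.26182723e-02  1.72686409e-01  1.50636053e-01  1.55170073e+00
 -1.98999100e-05 -1.81129844e-01] [ 0.58985057 -0.02515932  0.16920603] [-6.92003756e-02  9.97601687e-01  1.55048179e-04 -1.46925499e-03] [ 0.03219932 -0.02546268 -0.02040035]
```

View pics/w2.png

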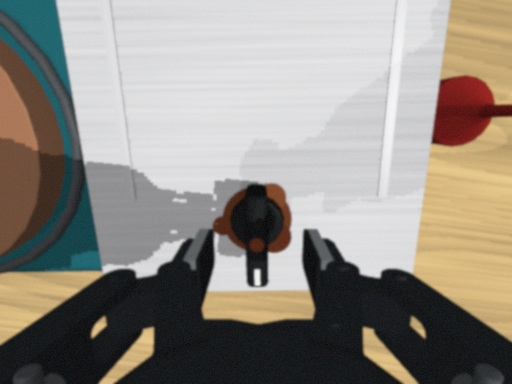

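Fingertips at columns 210 and 305 are centred on the bar at column 257. I'll go down and close.

```bash

python3 -m creep '{"delta_pos":[[0.05,0,-1.5],[0.05,0,-3.1],[0.05,0,-3.1]],"dr":[[0,0,0.015],[0,0,0.015],[0,0,0.015]]}' 
python3 -m creep '{"delta_pos":[[0,0,0],[0,0,0],[0,0,0],[0,0,0],[0,0,0]],"dr":[[0,0,0],[0,0,0],[0,0,0],[0,0,0],[0,0,0]]}' 0 110
cat > st.py <<'E'
import sys,numpy as np
from station import status
s=status.sense();q=s["tool_rot"];lim=float(sys.argv[1]) if len(sys.argv)>1 else 9
p=np.array(s["ee_pos"]);f=np.array(s["force"]);m=s["ft_torque"]
print("t%.2f"%s["clock"],"yaw %.3f"%((2*np.arctan2(q[1],q[0]))%(2*np.pi)-3.296),"Mz %.3f"%m[2],"M",np.round(m[:2],2),"F",f.round(1),"p",p.round(4),"gap %.4f"%s["finger_gap"],"ff %.0f"%s["finger_force"])
sys.exit(abs(m[2])>lim)
E
python3 st.py
```

```text
clock: 3.0
ee_pos: [0.591, -0.0252, 0.1383]
tool_rot: [-0.078, 0.997, 0.0, -0.001]
force: [0.6, 0.6, 1.0]
finger_gap: 0.0469
finger_force: 0.0
clock: 3.5
ee_pos: [0.5918, -0.0256, 0.1409]
tool_rot: [-0.077, 0.997, -0.001, 0.001]
force: [-1.3, -2.4, 5.6]
finger_gap: 0.0109
finger_force: 107.7
t3.50 yaw 0.000 Mz 0.065 M [-0.52  0.1 ] F [-1.3 -2.4  5.6] p [ 0.5918 -0.0256  0.1409] gap 0.0109 ff 108False
```

```bash

python3 -m creep '{"delta_pos":[[0,0,0],[0,0,0],[0,0,0],[0,0,0]],"dr":[[0,0,-0.02],[0,0,-0.04],[0,0,-0.06],[0,0,-0.06]]}' >/dev/null; python3 st.py
python3 -m creep '{"delta_pos":[[0,0,0],[0,0,0],[0,0,0]],"dr":[[0,0,-0.02],[0,0,-0.04],[0,0,-0.04]]}' >/dev/null; python3 st.py
```

```text
t3.90 yaw -0.060 Mz 0.177 M [-0.56  0.11] F [ 0.4 -3.1  6.4] p [ 0.5919 -0.0256  0.1409] gap 0.0110 ff 108
t4.20 yaw -0.100 Mz 0.264 M [-0.6   0.05] F [-0.  -3.   5.5] p [ 0.5918 -0.0256  0.1409] gap 0.0106 ff 108False
False
```

```bash

A='0.54'
python3 -m creep '{"delta_pos":[[0,0,0],[0,0,0],[0,0,0]],"dr":[[0,0,-0.02],[0,0,-0.04],[0,0,-0.04]]}' >/dev/null; python3 st.py $A &&
python3 -m creep '{"delta_pos":[[0,0,0],[0,0,0],[0,0,0]],"dr":[[0,0,-0.02],[0,0,-0.04],[0,0,-0.04]]}' >/dev/null; python3 st.py $A &&
python3 -m creep '{"delta_pos":[[0,0,0],[0,0,0],[0,0,0]],"dr":[[0,0,-0.02],[0,0,-0.03],[0,0,-0.03]]}' >/dev/null; python3 st.py $A
```

```text
t4.50 yaw -0.140 Mz 0.466 M [-0.6   0.15] F [-0.1 -3.   5.3] p [ 0.5919 -0.0256  0.1409] gap 0.0107 ff 108
t4.50 yaw -0.140 Mz 0.466 M [-0.6   0.15] F [-0.1 -3.   5.3] p [ 0.5919 -0.0256  0.1409] gap 0.0107 ff 108
t4.50 yaw -0.140 Mz 0.466 M [-0.6   0.15] F [-0.1 -3.   5.3] p [ 0.5919 -0.0256  0.1409] gap 0.0107 ff 108False
False
False
```

```bash
sed -i 's/sys.exit(\(.*\))$/sys.exit(int(\1))/' st.py
A='0.55'
python3 -m creep '{"delta_pos":[[0,0,0],[0,0,0]],"dr":[[0,0,-0.02],[0,0,-0.02]]}' >/dev/null; python3 st.py $A &&
python3 -m creep '{"delta_pos":[[0,0,0],[0,0,0]],"dr":[[0,0,-0.02],[0,0,-0.02]]}' >/dev/null && python3 st.py $A &&
python3 -m creep '{"delta_pos":[[0,0,0],[0,0,0]],"dr":[[0,0,-0.02],[0,0,-0.02]]}' >/dev/null && python3 st.py $A &&
python3 -m creep '{"delta_pos":[[0,0,0],[0,0,0]],"dr":[[0,0,-0.02],[0,0,-0.02]]}' >/dev/null && python3 st.py $A &&
python3 -m creep '{"delta_pos":[[0,0,0],[0,0,0]],"dr":[[0,0,-0.02],[0,0,-0.02]]}' >/dev/null && python3 st.py $A
```

```text
t4.70 yaw -0.159 Mz 0.480 M [-0.6   0.06] F [-0.1 -3.5  6.5] p [ 0.5918 -0.0255  0.1409] gap 0.0112 ff 108
t4.90 yaw -0.179 Mz 0.468 M [-0.58  0.12] F [-0.1 -2.4  6.3] p [ 0.5918 -0.0256  0.1409] gap 0.0109 ff 108
t5.10 yaw -0.199 Mz 0.449 M [-0.66  0.09] F [-1.2 -2.9  6.3] p [ 0.5918 -0.0255  0.1409] gap 0.0107 ff 108
t5.30 yaw -0.219 Mz 0.432 M [-0.57  0.09] F [-0.6 -1.8  5.9] p [ 0.5918 -0.0255  0.1409] gap 0.0111 ff 108
t5.50 yaw -0.239 Mz 0.462 M [-0.58  0.13] F [-0.5 -2.7  6.9] p [ 0.5919 -0.0255  0.1409] gap 0.0107 ff 108
```

```bash

A='0.54'
python3 -m creep '{"delta_pos":[[0,0,0],[0,0,0]],"dr":[[0,0,-0.02],[0,0,-0.02]]}' >/dev/null; python3 st.py $A &&
python3 -m creep '{"delta_pos":[[0,0,0],[0,0,0]],"dr":[[0,0,-0.02],[0,0,-0.02]]}' >/dev/null && python3 st.py $A &&
python3 -m creep '{"delta_pos":[[0,0,0],[0,0,0]],"dr":[[0,0,-0.02],[0,0,-0.02]]}' >/dev/null && python3 st.py $A &&
python3 -m creep '{"delta_pos":[[0,0,0],[0,0,0]],"dr":[[0,0,-0.02],[0,0,-0.02]]}' >/dev/null && python3 st.py $A &&
python3 -m creep '{"delta_pos":[[0,0,0],[0,0,0]],"dr":[[0,0,-0.02],[0,0,-0.02]]}' >/dev/null && python3 st.py $A
```

```text
t5.70 yaw -0.259 Mz 0.489 M [-0.56  0.07] F [-0.2 -2.1  6.5] p [ 0.5919 -0.0255  0.1409] gap 0.0111 ff 108
t5.90 yaw -0.279 Mz 0.541 M [-0.59  0.05] F [-0.  -1.8  5.5] p [ 0.5919 -0.0255  0.1409] gap 0.0112 ff 108
```

```bash

A='0.55'
python3 -m creep '{"delta_pos":[[0,0,0],[0,0,0],[0,0,0],[0,0,0],[0,0,0]],"dr":[[0,0,0.05],[0,0,0.1],[0,0,0.15],[0,0,0.2],[0,0,0.24]]}' >/dev/null; python3 st.py $A &&
python3 -m creep '{"delta_pos":[[0,0,0],[0,0,0],[0,0,0]],"dr":[[0,0,0.03],[0,0,0.05],[0,0,0.05]]}' >/dev/null && python3 st.py $A &&
python3 -m creep '{"delta_pos":[[0,0,0],[0,0,0],[0,0,0]],"dr":[[0,0,0.03],[0,0,0.05],[0,0,0.05]]}' >/dev/null && python3 st.py $A &&
python3 -m creep '{"delta_pos":[[0,0,0],[0,0,0],[0,0,0]],"dr":[[0,0,0.02],[0,0,0.03],[0,0,0.03]]}' >/dev/null && python3 st.py 0.53 &&
python3 -m creep '{"delta_pos":[[0,0,0],[0,0,0]],"dr":[[0,0,0.02],[0,0,0.02]]}' >/dev/null && python3 st.py 0.53 &&
python3 -m creep '{"delta_pos":[[0,0,0],[0,0,0]],"dr":[[0,0,0.02],[0,0,0.02]]}' >/dev/null && python3 st.py 0.53
```

```text
t6.40 yaw -0.038 Mz -0.101 M [-0.51  0.06] F [-0.9 -2.8  6.3] p [ 0.5918 -0.0256  0.1409] gap 0.0111 ff 108
t6.70 yaw 0.011 Mz -0.039 M [-0.53  0.03] F [-0.2 -3.8  7. ] p [ 0.5918 -0.0256  0.1409] gap 0.0110 ff 108
t7.00 yaw 0.061 Mz -0.062 M [-0.52  0.07] F [-0.1 -3.1  5.7] p [ 0.5918 -0.0257  0.1409] gap 0.0109 ff 108
t7.30 yaw 0.091 Mz -0.174 M [-0.6   0.04] F [-0.4 -2.4  6.2] p [ 0.5918 -0.0257  0.1409] gap 0.0105 ff 108
t7.50 yaw 0.111 Mz -0.245 M [-0.6   0.06] F [-0.3 -3.2  6. ] p [ 0.5919 -0.0257  0.1409] gap 0.0111 ff 108
t7.70 yaw 0.131 Mz -0.335 M [-0.63  0.09] F [-0.2 -2.6  6. ] p [ 0.5918 -0.0257  0.1408] gap 0.0114 ff 108
```

```bash

A='0.53'
python3 -m creep '{"delta_pos":[[0,0,0],[0,0,0]],"dr":[[0,0,0.03],[0,0,0.03]]}' >/dev/null; python3 st.py $A &&
python3 -m creep '{"delta_pos":[[0,0,0],[0,0,0]],"dr":[[0,0,0.02],[0,0,0.02]]}' >/dev/null && python3 st.py $A &&
python3 -m creep '{"delta_pos":[[0,0,0],[0,0,0]],"dr":[[0,0,0.02],[0,0,0.02]]}' >/dev/null && python3 st.py $A &&
python3 -m creep '{"delta_pos":[[0,0,0],[0,0,0]],"dr":[[0,0,0.02],[0,0,0.02]]}' >/dev/null && python3 st.py $A &&
python3 -m creep '{"delta_pos":[[0,0,0],[0,0,0]],"dr":[[0,0,0.02],[0,0,0.02]]}' >/dev/null && python3 st.py $A &&
python3 -m creep '{"delta_pos":[[0,0,0],[0,0,0]],"dr":[[0,0,0.02],[0,0,0.02]]}' >/dev/null && python3 st.py $A &&
python3 -m creep '{"delta_pos":[[0,0,0],[0,0,0]],"dr":[[0,0,0.02],[0,0,0.02]]}' >/dev/null && python3 st.py $A &&
python3 -m creep '{"delta_pos":[[0,0,0],[0,0,0]],"dr":[[0,0,0.02],[0,0,0.02]]}' >/dev/null && python3 st.py $A &&
python3 -m creep '{"delta_pos":[[0,0,0],[0,0,0]],"dr":[[0,0,0.02],[0,0,0.02]]}' >/dev/null && python3 st.py $A &&
python3 -m creep '{"delta_pos":[[0,0,0],[0,0,0]],"dr":[[0,0,0.02],[0,0,0.02]]}' >/dev/null && python3 st.py $A
```

```text
t7.90 yaw 0.161 Mz -0.363 M [-0.7   0.06] F [-0.1 -3.2  5.8] p [ 0.5919 -0.0257  0.1409] gap 0.0110 ff 108
t8.10 yaw 0.180 Mz -0.418 M [-0.67  0.02] F [ 0.5 -3.5  6.8] p [ 0.5919 -0.0258  0.1409] gap 0.0112 ff 108
t8.30 yaw 0.200 Mz -0.472 M [-0.69  0.08] F [ 0.  -2.3  7.2] p [ 0.5918 -0.0258  0.1409] gap 0.0112 ff 108
t8.50 yaw 0.220 Mz -0.477 M [-0.75  0.01] F [-0.5 -2.9  5.6] p [ 0.5919 -0.0258  0.1409] gap 0.0111 ff 108
t8.70 yaw 0.240 Mz -0.530 M [-0.7  -0.01] F [ 0.3 -2.7  5.8] p [ 0.5919 -0.0258  0.1409] gap 0.0113 ff 108
```

```bash

A='0.545'
python3 -m creep '{"delta_pos":[[0,0,0],[0,0,0]],"dr":[[0,0,0.01],[0,0,0.01]]}' >/dev/null; python3 st.py $A &&
python3 -m creep '{"delta_pos":[[0,0,0],[0,0,0]],"dr":[[0,0,0.02],[0,0,0.02]]}' >/dev/null && python3 st.py $A &&
python3 -m creep '{"delta_pos":[[0,0,0],[0,0,0]],"dr":[[0,0,0.02],[0,0,0.02]]}' >/dev/null && python3 st.py $A &&
python3 -m creep '{"delta_pos":[[0,0,0],[0,0,0]],"dr":[[0,0,0.02],[0,0,0.02]]}' >/dev/null && python3 st.py $A &&
python3 -m creep '{"delta_pos":[[0,0,0],[0,0,0]],"dr":[[0,0,0.02],[0,0,0.02]]}' >/dev/null && python3 st.py $A &&
python3 -m creep '{"delta_pos":[[0,0,0],[0,0,0]],"dr":[[0,0,0.02],[0,0,0.02]]}' >/dev/null && python3 st.py $A
```

```text
t8.90 yaw 0.250 Mz -0.475 M [-0.69  0.02] F [-0.8 -2.8  7. ] p [ 0.5919 -0.0258  0.1409] gap 0.0109 ff 108
t9.10 yaw 0.270 Mz -0.520 M [-0.76  0.01] F [ 0.4 -3.3  5.9] p [ 0.5919 -0.0258  0.1409] gap 0.0112 ff 108
t9.30 yaw 0.290 Mz -0.499 M [-0.79 -0.02] F [ 0.1 -2.9  6.3] p [ 0.5919 -0.0258  0.1409] gap 0.0109 ff 108
t9.50 yaw 0.310 Mz -0.502 M [-0.78 -0.04] F [ 0.4 -3.4  5.5] p [ 0.5919 -0.0258  0.1409] gap 0.0110 ff 108
t9.70 yaw 0.330 Mz -0.523 M [-0.82 -0.01] F [-0.8 -4.2  6.4] p [ 0.5919 -0.0258  0.1409] gap 0.0109 ff 108
t9.90 yaw 0.350 Mz -0.501 M [-0.81  0.01] F [ 0.1 -3.4  6.1] p [ 0.5919 -0.0259  0.1409] gap 0.0113 ff 108
```

```bash

A='0.55'
python3 -m creep '{"delta_pos":[[0,0,0],[0,0,0]],"dr":[[0,0,0.02],[0,0,0.02]]}' >/dev/null; python3 st.py $A &&
python3 -m creep '{"delta_pos":[[0,0,0],[0,0,0]],"dr":[[0,0,0.02],[0,0,0.02]]}' >/dev/null && python3 st.py $A &&
python3 -m creep '{"delta_pos":[[0,0,0],[0,0,0]],"dr":[[0,0,0.02],[0,0,0.02]]}' >/dev/null && python3 st.py $A &&
python3 -m creep '{"delta_pos":[[0,0,0],[0,0,0]],"dr":[[0,0,0.02],[0,0,0.02]]}' >/dev/null && python3 st.py $A &&
python3 -m creep '{"delta_pos":[[0,0,0],[0,0,0]],"dr":[[0,0,0.02],[0,0,0.02]]}' >/dev/null && python3 st.py $A &&
python3 -m creep '{"delta_pos":[[0,0,0],[0,0,0]],"dr":[[0,0,0.02],[0,0,0.02]]}' >/dev/null && python3 st.py $A
```

```text
t10.10 yaw 0.370 Mz -0.562 M [-0.81 -0.04] F [-0.  -4.2  6. ] p [ 0.5919 -0.0259  0.1409] gap 0.0110 ff 108
```

```bash

A='0.53'
python3 -m creep '{"delta_pos":[[0,0,0],[0,0,0],[0,0,0],[0,0,0],[0,0,0]],"dr":[[0,0,-0.08],[0,0,-0.16],[0,0,-0.24],[0,0,-0.32],[0,0,-0.4]]}' >/dev/null; python3 st.py $A &&
python3 -m creep '{"delta_pos":[[0,0,0],[0,0,0],[0,0,0],[0,0,0],[0,0,0]],"dr":[[0,0,-0.04],[0,0,-0.08],[0,0,-0.12],[0,0,-0.15],[0,0,-0.15]]}' >/dev/null; python3 st.py $A &&
python3 -m creep '{"delta_pos":[[0,0,0],[0,0,0],[0,0,0]],"dr":[[0,0,-0.03],[0,0,-0.05],[0,0,-0.05]]}' >/dev/null && python3 st.py $A &&
python3 -m creep '{"delta_pos":[[0,0,0],[0,0,0],[0,0,0]],"dr":[[0,0,-0.02],[0,0,-0.03],[0,0,-0.03]]}' >/dev/null && python3 st.py $A &&
python3 -m creep '{"delta_pos":[[0,0,0],[0,0,0]],"dr":[[0,0,-0.02],[0,0,-0.02]]}' >/dev/null && python3 st.py $A &&
python3 -m creep '{"delta_pos":[[0,0,0],[0,0,0]],"dr":[[0,0,-0.02],[0,0,-0.02]]}' >/dev/null && python3 st.py $A &&
python3 -m creep '{"delta_pos":[[0,0,0],[0,0,0]],"dr":[[0,0,-0.02],[0,0,-0.02]]}' >/dev/null && python3 st.py $A &&
python3 -m creep '{"delta_pos":[[0,0,0],[0,0,0]],"dr":[[0,0,-0.02],[0,0,-0.02]]}' >/dev/null && python3 st.py $A &&
python3 -m creep '{"delta_pos":[[0,0,0],[0,0,0]],"dr":[[0,0,-0.02],[0,0,-0.02]]}' >/dev/null && python3 st.py $A &&
python3 -m creep '{"delta_pos":[[0,0,0],[0,0,0]],"dr":[[0,0,-0.02],[0,0,-0.02]]}' >/dev/null && python3 st.py $A
```

```text
t10.60 yaw -0.033 Mz 0.089 M [-0.46  0.07] F [ 0.1 -3.3  5.3] p [ 0.5919 -0.0256  0.1409] gap 0.0105 ff 108
t11.10 yaw -0.180 Mz 0.170 M [-0.46  0.11] F [ 0.4 -1.9  6. ] p [ 0.5918 -0.0255  0.1409] gap 0.0109 ff 108
t11.40 yaw -0.230 Mz 0.375 M [-0.51  0.06] F [-0.7 -1.4  7.4] p [ 0.5919 -0.0255  0.1409] gap 0.0109 ff 108
t11.70 yaw -0.259 Mz 0.474 M [-0.59  0.1 ] F [-0.  -2.7  5.2] p [ 0.5919 -0.0255  0.1409] gap 0.0111 ff 108
t11.90 yaw -0.279 Mz 0.513 M [-0.54  0.09] F [ 0.  -2.3  5.8] p [ 0.5918 -0.0255  0.1409] gap 0.0108 ff 108
t12.10 yaw -0.299 Mz 0.456 M [-0.52  0.03] F [ 0.1 -2.2  7. ] p [ 0.5919 -0.0255  0.1409] gap 0.0113 ff 108
t12.30 yaw -0.319 Mz 0.510 M [-0.56  0.07] F [ 0.2 -2.4  6.1] p [ 0.5918 -0.0255  0.1409] gap 0.0115 ff 108
t12.50 yaw -0.339 Mz 0.461 M [-0.55  0.11] F [-0.2 -2.7  6.4] p [ 0.5919 -0.0255  0.1409] gap 0.0114 ff 108
t12.70 yaw -0.359 Mz 0.486 M [-0.54 -0.02] F [-1.2 -2.2  6.1] p [ 0.5919 -0.0254  0.1409] gap 0.0111 ff 108
t12.90 yaw -0.379 Mz 0.559 M [-0.46  0.05] F [ 0.1 -2.9  5.8] p [ 0.5919 -0.0255  0.1409] gap 0.0105 ff 108
```

```bash

A='0.545'
python3 -m creep '{"delta_pos":[[0,0,0],[0,0,0]],"dr":[[0,0,-0.005],[0,0,-0.005]]}' >/dev/null; python3 st.py $A &&
python3 -m creep '{"delta_pos":[[0,0,0],[0,0,0]],"dr":[[0,0,-0.02],[0,0,-0.02]]}' >/dev/null && python3 st.py $A &&
python3 -m creep '{"delta_pos":[[0,0,0],[0,0,0]],"dr":[[0,0,-0.02],[0,0,-0.02]]}' >/dev/null && python3 st.py $A &&
python3 -m creep '{"delta_pos":[[0,0,0],[0,0,0]],"dr":[[0,0,-0.02],[0,0,-0.02]]}' >/dev/null && python3 st.py $A &&
python3 -m creep '{"delta_pos":[[0,0,0],[0,0,0]],"dr":[[0,0,-0.02],[0,0,-0.02]]}' >/dev/null && python3 st.py $A &&
python3 -m creep '{"delta_pos":[[0,0,0],[0,0,0]],"dr":[[0,0,-0.02],[0,0,-0.02]]}' >/dev/null && python3 st.py $A
```

```text
t13.10 yaw -0.384 Mz 0.580 M [-0.49  0.06] F [ 0.3 -1.5  7. ] p [ 0.5919 -0.0254  0.1409] gap 0.0112 ff 108
```

```bash

A='0.545'
python3 -m creep '{"delta_pos":[[0,0,0],[0,0,0],[0,0,0],[0,0,0],[0,0,0]],"dr":[[0,0,0.08],[0,0,0.16],[0,0,0.24],[0,0,0.32],[0,0,0.4]]}' >/dev/null; python3 st.py $A &&
python3 -m creep '{"delta_pos":[[0,0,0],[0,0,0],[0,0,0],[0,0,0],[0,0,0]],"dr":[[0,0,0.05],[0,0,0.1],[0,0,0.15],[0,0,0.2],[0,0,0.2]]}' >/dev/null; python3 st.py $A &&
python3 -m creep '{"delta_pos":[[0,0,0],[0,0,0],[0,0,0]],"dr":[[0,0,0.03],[0,0,0.05],[0,0,0.05]]}' >/dev/null && python3 st.py $A &&
python3 -m creep '{"delta_pos":[[0,0,0],[0,0,0],[0,0,0]],"dr":[[0,0,0.02],[0,0,0.03],[0,0,0.03]]}' >/dev/null && python3 st.py $A &&
python3 -m creep '{"delta_pos":[[0,0,0],[0,0,0]],"dr":[[0,0,0.02],[0,0,0.02]]}' >/dev/null && python3 st.py $A &&
python3 -m creep '{"delta_pos":[[0,0,0],[0,0,0]],"dr":[[0,0,0.02],[0,0,0.02]]}' >/dev/null && python3 st.py $A &&
python3 -m creep '{"delta_pos":[[0,0,0],[0,0,0]],"dr":[[0,0,0.02],[0,0,0.02]]}' >/dev/null && python3 st.py $A &&
python3 -m creep '{"delta_pos":[[0,0,0],[0,0,0]],"dr":[[0,0,0.02],[0,0,0.02]]}' >/dev/null && python3 st.py $A &&
python3 -m creep '{"delta_pos":[[0,0,0],[0,0,0]],"dr":[[0,0,0.02],[0,0,0.02]]}' >/dev/null && python3 st.py $A &&
python3 -m creep '{"delta_pos":[[0,0,0],[0,0,0]],"dr":[[0,0,0.02],[0,0,0.02]]}' >/dev/null && python3 st.py $A &&
python3 -m creep '{"delta_pos":[[0,0,0],[0,0,0]],"dr":[[0,0,0.02],[0,0,0.02]]}' >/dev/null && python3 st.py $A &&
python3 -m creep '{"delta_pos":[[0,0,0],[0,0,0]],"dr":[[0,0,0.02],[0,0,0.02]]}' >/dev/null && python3 st.py $A
```

```text
t13.60 yaw 0.019 Mz -0.107 M [-0.56  0.13] F [ 0.4 -2.9  4.2] p [ 0.5918 -0.0256  0.1409] gap 0.0109 ff 108
t14.10 yaw 0.217 Mz -0.040 M [-0.71  0.07] F [-0.2 -3.5  6. ] p [ 0.5918 -0.0257  0.1408] gap 0.0113 ff 108
t14.40 yaw 0.266 Mz -0.230 M [-0.74  0.03] F [-0.8 -3.7  5.7] p [ 0.5919 -0.0258  0.1409] gap 0.0112 ff 108
t14.70 yaw 0.295 Mz -0.301 M [-0.71  0.04] F [ 0.4 -2.5  6.2] p [ 0.5919 -0.0258  0.1409] gap 0.0111 ff 108
t14.90 yaw 0.315 Mz -0.400 M [-0.77  0.06] F [-0.1 -4.   5.1] p [ 0.5919 -0.0258  0.1409] gap 0.0110 ff 108
t15.10 yaw 0.335 Mz -0.447 M [-0.75  0.06] F [ 0.4 -3.8  5.8] p [ 0.5919 -0.0259  0.1409] gap 0.0109 ff 108
t15.30 yaw 0.355 Mz -0.512 M [-0.76 -0.02] F [ 0.8 -3.2  6. ] p [ 0.5919 -0.0259  0.1409] gap 0.0114 ff 108
t15.50 yaw 0.375 Mz -0.538 M [-0.77  0.01] F [-0.  -3.2  5.7] p [ 0.5919 -0.0259  0.1409] gap 0.0109 ff 108
t15.70 yaw 0.395 Mz -0.557 M [-0.83  0.04] F [ 0.5 -3.5  6.4] p [ 0.5919 -0.0259  0.1409] gap 0.0110 ff 108
```

```bash

A='0.565'
python3 -m creep '{"delta_pos":[[0,0,0],[0,0,0]],"dr":[[0,0,0.01],[0,0,0.01]]}' >/dev/null; python3 st.py $A &&
python3 -m creep '{"delta_pos":[[0,0,0],[0,0,0]],"dr":[[0,0,0.01],[0,0,0.01]]}' >/dev/null && python3 st.py $A &&
python3 -m creep '{"delta_pos":[[0,0,0],[0,0,0]],"dr":[[0,0,0.02],[0,0,0.02]]}' >/dev/null && python3 st.py $A &&
python3 -m creep '{"delta_pos":[[0,0,0],[0,0,0]],"dr":[[0,0,0.02],[0,0,0.02]]}' >/dev/null && python3 st.py $A &&
python3 -m creep '{"delta_pos":[[0,0,0],[0,0,0]],"dr":[[0,0,0.02],[0,0,0.02]]}' >/dev/null && python3 st.py $A &&
python3 -m creep '{"delta_pos":[[0,0,0],[0,0,0]],"dr":[[0,0,0.02],[0,0,0.02]]}' >/dev/null && python3 st.py $A &&
python3 -m creep '{"delta_pos":[[0,0,0],[0,0,0]],"dr":[[0,0,0.02],[0,0,0.02]]}' >/dev/null && python3 st.py $A
```

```text
t15.90 yaw 0.405 Mz -0.511 M [-0.83  0.02] F [ 0.2 -3.5  5.7] p [ 0.5919 -0.0259  0.1409] gap 0.0110 ff 108
t16.10 yaw 0.415 Mz -0.520 M [-0.79 -0.05] F [ 0.2 -3.4  6.2] p [ 0.5919 -0.0259  0.1409] gap 0.0113 ff 108
t16.30 yaw 0.435 Mz -0.480 M [-0.83 -0.02] F [ 0.8 -4.1  6.6] p [ 0.5919 -0.0259  0.1409] gap 0.0111 ff 108
t16.50 yaw 0.455 Mz -0.542 M [-0.84  0.03] F [-0.4 -3.7  5.8] p [ 0.5919 -0.0259  0.1409] gap 0.0109 ff 108
t16.70 yaw 0.475 Mz -0.578 M [-0.84 -0.03] F [-0.9 -4.3  6.7] p [ 0.5919 -0.0259  0.1409] gap 0.0109 ff 108
```

```bash

A='0.55'
python3 -m creep '{"delta_pos":[[0,0,0],[0,0,0],[0,0,0],[0,0,0],[0,0,0]],"dr":[[0,0,-0.1],[0,0,-0.2],[0,0,-0.3],[0,0,-0.4],[0,0,-0.5]]}' >/dev/null; python3 st.py $A &&
python3 -m creep '{"delta_pos":[[0,0,0],[0,0,0],[0,0,0],[0,0,0],[0,0,0]],"dr":[[0,0,-0.05],[0,0,-0.1],[0,0,-0.15],[0,0,-0.2],[0,0,-0.25]]}' >/dev/null; python3 st.py $A &&
python3 -m creep '{"delta_pos":[[0,0,0],[0,0,0],[0,0,0]],"dr":[[0,0,-0.03],[0,0,-0.05],[0,0,-0.05]]}' >/dev/null && python3 st.py $A &&
python3 -m creep '{"delta_pos":[[0,0,0],[0,0,0],[0,0,0]],"dr":[[0,0,-0.03],[0,0,-0.05],[0,0,-0.05]]}' >/dev/null && python3 st.py $A &&
python3 -m creep '{"delta_pos":[[0,0,0],[0,0,0]],"dr":[[0,0,-0.02],[0,0,-0.02]]}' >/dev/null && python3 st.py $A &&
python3 -m creep '{"delta_pos":[[0,0,0],[0,0,0]],"dr":[[0,0,-0.02],[0,0,-0.02]]}' >/dev/null && python3 st.py $A &&
python3 -m creep '{"delta_pos":[[0,0,0],[0,0,0]],"dr":[[0,0,-0.02],[0,0,-0.02]]}' >/dev/null && python3 st.py $A &&
python3 -m creep '{"delta_pos":[[0,0,0],[0,0,0]],"dr":[[0,0,-0.02],[0,0,-0.02]]}' >/dev/null && python3 st.py $A &&
python3 -m creep '{"delta_pos":[[0,0,0],[0,0,0]],"dr":[[0,0,-0.02],[0,0,-0.02]]}' >/dev/null && python3 st.py $A &&
python3 -m creep '{"delta_pos":[[0,0,0],[0,0,0]],"dr":[[0,0,-0.02],[0,0,-0.02]]}' >/dev/null && python3 st.py $A &&
python3 -m creep '{"delta_pos":[[0,0,0],[0,0,0]],"dr":[[0,0,-0.02],[0,0,-0.02]]}' >/dev/null && python3 st.py $A &&
python3 -m creep '{"delta_pos":[[0,0,0],[0,0,0]],"dr":[[0,0,-0.02],[0,0,-0.02]]}' >/dev/null && python3 st.py $A
```

```text
t17.20 yaw -0.029 Mz 0.102 M [-0.49  0.07] F [-0.3 -2.5  5.5] p [ 0.5918 -0.0256  0.1409] gap 0.0112 ff 108
t17.70 yaw -0.276 Mz 0.173 M [-0.42 -0.03] F [-0.1 -2.2  6.2] p [ 0.5918 -0.0255  0.1409] gap 0.0105 ff 108
t18.00 yaw -0.325 Mz 0.297 M [-0.55  0.08] F [ 0.  -1.5  5.8] p [ 0.5919 -0.0255  0.1409] gap 0.0110 ff 108
t18.30 yaw -0.374 Mz 0.451 M [-0.57 -0.01] F [ 0.5 -2.   5.9] p [ 0.5919 -0.0254  0.1409] gap 0.0110 ff 108
t18.50 yaw -0.394 Mz 0.466 M [-0.55  0.07] F [-0.3 -1.5  6.2] p [ 0.5919 -0.0254  0.1409] gap 0.0110 ff 108
t18.70 yaw -0.414 Mz 0.507 M [-0.47 -0.01] F [ 0.6 -2.   6.6] p [ 0.5919 -0.0254  0.1409] gap 0.0112 ff 108
t18.90 yaw -0.434 Mz 0.490 M [-0.43  0.08] F [ 0.6 -1.8  5.6] p [ 0.5919 -0.0254  0.1409] gap 0.0112 ff 108
t19.10 yaw -0.454 Mz 0.472 M [-0.47  0.02] F [ 0.3 -1.7  5.7] p [ 0.5919 -0.0254  0.1409] gap 0.0110 ff 108
t19.30 yaw -0.474 Mz 0.491 M [-0.42  0.01] F [ 0.3 -1.2  5.7] p [ 0.5919 -0.0254  0.1409] gap 0.0107 ff 108
t19.50 yaw -0.494 Mz 0.493 M [-0.46  0.02] F [-0.3 -1.   5.7] p [ 0.5919 -0.0253  0.1409] gap 0.0113 ff 108
t19.70 yaw -0.514 Mz 0.470 M [-0.46 -0.01] F [-0.5 -1.4  4.8] p [ 0.5919 -0.0254  0.1409] gap 0.0110 ff 108
t19.90 yaw -0.534 Mz 0.471 M [-0.48  0.01] F [ 0.8 -1.5  6.9] p [ 0.5919 -0.0253  0.1409] gap 0.0104 ff 108
```

```bash

A='0.55'
python3 -m creep '{"delta_pos":[[0,0,0],[0,0,0]],"dr":[[0,0,-0.02],[0,0,-0.02]]}' >/dev/null && python3 st.py $A &&
python3 -m creep '{"delta_pos":[[0,0,0],[0,0,0]],"dr":[[0,0,-0.02],[0,0,-0.02]]}' >/dev/null && python3 st.py $A &&
python3 -m creep '{"delta_pos":[[0,0,0],[0,0,0]],"dr":[[0,0,-0.02],[0,0,-0.02]]}' >/dev/null && python3 st.py $A
```

```text
t20.10 yaw -0.554 Mz 0.550 M [-0.47 -0.02] F [ 0.1 -2.   6. ] p [ 0.5919 -0.0253  0.1409] gap 0.0110 ff 108
```

```bash

A='0.57'
python3 -m creep '{"delta_pos":[[0,0,0],[0,0,0],[0,0,0],[0,0,0],[0,0,0]],"dr":[[0,0,0.1],[0,0,0.2],[0,0,0.3],[0,0,0.4],[0,0,0.5]]}' >/dev/null; python3 st.py $A &&
python3 -m creep '{"delta_pos":[[0,0,0],[0,0,0],[0,0,0],[0,0,0],[0,0,0]],"dr":[[0,0,0.1],[0,0,0.2],[0,0,0.3],[0,0,0.38],[0,0,0.38]]}' >/dev/null; python3 st.py $A &&
python3 -m creep '{"delta_pos":[[0,0,0],[0,0,0],[0,0,0]],"dr":[[0,0,0.03],[0,0,0.05],[0,0,0.05]]}' >/dev/null && python3 st.py $A &&
python3 -m creep '{"delta_pos":[[0,0,0],[0,0,0],[0,0,0]],"dr":[[0,0,0.02],[0,0,0.03],[0,0,0.03]]}' >/dev/null && python3 st.py $A &&
python3 -m creep '{"delta_pos":[[0,0,0],[0,0,0]],"dr":[[0,0,0.02],[0,0,0.02]]}' >/dev/null && python3 st.py $A &&
python3 -m creep '{"delta_pos":[[0,0,0],[0,0,0]],"dr":[[0,0,0.02],[0,0,0.02]]}' >/dev/null && python3 st.py $A &&
python3 -m creep '{"delta_pos":[[0,0,0],[0,0,0]],"dr":[[0,0,0.02],[0,0,0.02]]}' >/dev/null && python3 st.py $A &&
python3 -m creep '{"delta_pos":[[0,0,0],[0,0,0]],"dr":[[0,0,0.02],[0,0,0.02]]}' >/dev/null && python3 st.py $A &&
python3 -m creep '{"delta_pos":[[0,0,0],[0,0,0]],"dr":[[0,0,0.02],[0,0,0.02]]}' >/dev/null && python3 st.py $A &&
python3 -m creep '{"delta_pos":[[0,0,0],[0,0,0]],"dr":[[0,0,0.02],[0,0,0.02]]}' >/dev/null && python3 st.py $A &&
python3 -m creep '{"delta_pos":[[0,0,0],[0,0,0]],"dr":[[0,0,0.02],[0,0,0.02]]}' >/dev/null && python3 st.py $A &&
python3 -m creep '{"delta_pos":[[0,0,0],[0,0,0]],"dr":[[0,0,0.02],[0,0,0.02]]}' >/dev/null && python3 st.py $A
```

```text
t20.60 yaw -0.050 Mz -0.083 M [-0.57  0.1 ] F [-0.7 -3.1  5.2] p [ 0.5918 -0.0256  0.1409] gap 0.0109 ff 108
t21.10 yaw 0.328 Mz -0.098 M [-0.7   0.13] F [ 0.2 -4.6  5.7] p [ 0.5919 -0.0258  0.1409] gap 0.0108 ff 108
t21.40 yaw 0.376 Mz -0.245 M [-0.77  0.07] F [-0.5 -3.7  6.3] p [ 0.5919 -0.0258  0.1409] gap 0.0107 ff 108
t21.70 yaw 0.405 Mz -0.311 M [-0.84  0.01] F [ 0.1 -4.6  5.9] p [ 0.5919 -0.0259  0.1409] gap 0.0112 ff 108
t21.90 yaw 0.425 Mz -0.371 M [-0.83 -0.03] F [ 0.1 -4.   6.5] p [ 0.5919 -0.0259  0.1409] gap 0.0110 ff 108
t22.10 yaw 0.445 Mz -0.462 M [-0.83  0.02] F [ 0.2 -4.1  6.3] p [ 0.5919 -0.0259  0.1409] gap 0.0111 ff 108
t22.30 yaw 0.465 Mz -0.476 M [-0.86 -0.05] F [ 0.4 -4.   6.3] p [ 0.5919 -0.0259  0.1409] gap 0.0111 ff 108
t22.50 yaw 0.485 Mz -0.487 M [-0.85  0.  ] F [ 0.1 -3.9  6.1] p [ 0.5919 -0.0259  0.1409] gap 0.0114 ff 108
t22.70 yaw 0.505 Mz -0.456 M [-0.83 -0.03] F [ 0.6 -3.6  6. ] p [ 0.5919 -0.026   0.1409] gap 0.0112 ff 108
t22.90 yaw 0.525 Mz -0.365 M [-0.92  0.06] F [-0.  -3.9  6.1] p [ 0.5919 -0.0259  0.1409] gap 0.0110 ff 108
t23.10 yaw 0.545 Mz -0.298 M [-0.89  0.07] F [-0.3 -4.9  6.5] p [ 0.5919 -0.026   0.1409] gap 0.0107 ff 108
t23.30 yaw 0.566 Mz -0.014 M [-0.83  0.  ] F [ 0.3 -3.7  5.3] p [ 0.5919 -0.0259  0.1409] gap 0.0112 ff 108
```

It has broken free, so I'll turn it on to about 1.4 rad.

```bash

A='0.3'
python3 -m creep '{"delta_pos":[[0,0,0],[0,0,0],[0,0,0],[0,0,0],[0,0,0]],"dr":[[0,0,0.04],[0,0,0.1],[0,0,0.16],[0,0,0.22],[0,0,0.28]]}' >/dev/null; python3 st.py $A &&
python3 -m creep '{"delta_pos":[[0,0,0],[0,0,0],[0,0,0],[0,0,0],[0,0,0]],"dr":[[0,0,0.06],[0,0,0.12],[0,0,0.18],[0,0,0.24],[0,0,0.3]]}' >/dev/null; python3 st.py $A &&
python3 -m creep '{"delta_pos":[[0,0,0],[0,0,0],[0,0,0],[0,0,0],[0,0,0]],"dr":[[0,0,0.06],[0,0,0.12],[0,0,0.18],[0,0,0.24],[0,0,0.24]]}' >/dev/null; python3 st.py $A
python3 -c "
from station import status;s=status.sense();print(s['joint_pos'],s['tool_rot'])"
```

```text
t23.80 yaw 0.847 Mz -0.044 M [-0.98 -0.14] F [ 1.3 -4.9  5.5] p [ 0.592  -0.0261  0.1409] gap 0.0113 ff 108
t24.30 yaw 1.147 Mz -0.118 M [-1.09 -0.31] F [ 2.4 -6.3  5.5] p [ 0.5922 -0.0261  0.1409] gap 0.0109 ff 108
t24.80 yaw 1.387 Mz -0.054 M [-1.13 -0.41] F [ 2.7 -6.5  4.3] p [ 0.5923 -0.0262  0.1409] gap 0.0111 ff 108
[-0.04333296  0.17059756  0.09380618  1.49040436 -0.00172367 -1.58480409] [-6.96660620e-01  7.17398074e-01 -1.90065743e-03  6.09357404e-04]
```

```bash
python3 -c "
import numpy as np
f=lambda t:np.array([(.165*(np.cos(t)-1)-.02*np.sin(t))*.9882,(.165*(np.cos(t)-1)-.02*np.sin(t))*.1534,.165*np.sin(t)+.02*(np.cos(t)-1)])*100
th=np.arange(1,16)*.06-.02
for k in range(3):
  b=0 if k==0 else th[5*k-1]
  for t in th[5*k:5*k+5]: print(round(t,3),(f(t)-(f(b) if b else 0)).round(2),'dr',round(.1534*(t-b),3),round(-.9882*(t-b),3))
"
```

```text
0.04 [-0.09 -0.01  0.66] dr 0.006 -0.04
0.1 [-0.28 -0.04  1.64] dr 0.015 -0.099
0.16 [-0.52 -0.08  2.6 ] dr 0.025 -0.158
0.22 [-0.82 -0.13  3.55] dr 0.034 -0.217
0.28 [-1.18 -0.18  4.48] dr 0.043 -0.277
0.34 [-0.41 -0.06  0.91] dr 0.009 -0.059
0.4 [-0.88 -0.14  1.79] dr 0.018 -0.119
0.46 [-1.39 -0.22  2.64] dr 0.028 -0.178
0.52 [-1.96 -0.3   3.45] dr 0.037 -0.237
0.58 [-2.57 -0.4   4.23] dr 0.046 -0.296
0.64 [-0.66 -0.1   0.74] dr 0.009 -0.059
0.7 [-1.36 -0.21  1.44] dr 0.018 -0.119
0.76 [-2.1  -0.33  2.1 ] dr 0.028 -0.178
0.82 [-2.88 -0.45  2.71] dr 0.037 -0.237
0.88 [-3.69 -0.57  3.28] dr 0.046 -0.296
```

```bash

python3 -m creep '{"delta_pos":[[-0.09,-0.01,0.66],[-0.28,-0.04,1.64],[-0.52,-0.08,2.6]],"dr":[[0.006,-0.04,0],[0.015,-0.099,0],[0.025,-0.158,0]]}' >/dev/null; python3 st.py
python3 -c "
from station import status;s=status.sense();print(s['joint_pos'],s['tool_rot'])"
```

```text
t25.10 yaw 1.385 Mz -0.219 M [-1.26 -1.25] F [ 9.  -5.1 -5.8] p [ 0.5874 -0.0269  0.1654] gap 0.0109 ff 108
[-6.18993629e-02 -1.32766286e-03 -5.36116465e-02  1.35822795e+00
  3.31939668e-02 -1.59877548e+00] [-0.69364217  0.71566725 -0.04792593  0.0662121 ]
```

```bash

python3 -m creep '{"delta_pos":[[-0.3,-0.05,0.95],[-0.66,-0.1,1.88],[-0.66,-0.1,1.88]],"dr":[[0.009,-0.059,0],[0.018,-0.119,0],[0.018,-0.119,0]]}' >/dev/null; python3 st.py 0.4 &&
python3 -m creep '{"delta_pos":[[-0.41,-0.06,0.91],[-0.88,-0.14,1.79],[-1.39,-0.22,2.64],[-1.96,-0.3,3.45],[-2.57,-0.4,4.23]],"dr":[[0.009,-0.059,0],[0.018,-0.119,0],[0.028,-0.178,0],[0.037,-0.237,0],[0.046,-0.296,0]]}' >/dev/null; python3 st.py 0.4
python3 -c "
from station import status;s=status.sense();print(s['joint_pos'],s['tool_rot'])"
```

```text
t25.40 yaw 1.385 Mz -0.323 M [-0.96 -0.62] F [ 3.9 -5.6  3.6] p [ 0.5801 -0.0281  0.1867] gap 0.0110 ff 110
t25.90 yaw 1.385 Mz -0.839 M [-1.06 -0.95] F [10.1 -5.1 -3.3] p [ 0.5547 -0.0319  0.228 ] gap 0.0106 ff 109
[-0.13777842 -0.47436651 -0.44045602  1.03848356  0.15691463 -1.63163337] [-0.66640035  0.68752662 -0.16779574  0.23465358]
```

```bash

python3 -m creep '{"delta_pos":[[-0.66,-0.1,0.74],[-1.36,-0.21,1.44],[-2.1,-0.33,2.1],[-2.88,-0.45,2.71],[-2.88,-0.45,2.71]],"dr":[[0.009,-0.059,0],[0.018,-0.119,0],[0.028,-0.178,0],[0.037,-0.237,0],[0.037,-0.237,0]]}' >/dev/null; python3 st.py
python3 -c "
from station import status;s=status.sense();print(s['joint_pos'])
from h import R,np
z=-R.from_quat(s['tool_rot']).as_matrix()[:,2];print('axis',z,z@s['ft_torque'])"
```

```text
t26.40 yaw 1.385 Mz -0.798 M [-0.6  -0.02] F [ 0.9 -5.   4.4] p [ 0.5247 -0.0366  0.2561] gap 0.0108 ff 110
[-0.21044448 -0.76510477 -0.66579591  0.8765254   0.26193083 -1.63938421]
axis [-0.72745534 -0.10939804  0.67737789] -0.09832926864555203
```

```bash

python3 -m creep '{"delta_pos":[[0,0,0],[0,0,0],[0,0,0],[0,0,0],[0,0,0]],"dr":[[0,0,0],[0,0,0],[0,0,0],[0,0,0],[0,0,0]]}' 0.5 >/dev/null; python3 st.py 
python3 -m creep '{"delta_pos":[[0.2,-1.4,0],[0.4,-2.8,0],[0.6,-4.2,0],[0.9,-5.6,0],[1.1,-7,0]],"dr":[[0,0,0],[0,0,0],[0,0,0],[0,0,0],[0,0,0]]}' >/dev/null; python3 st.py
python3 -c "
from station import status,vision;s=status.sense();print(s['joint_pos'])
import cv2;cv2.imwrite('pics/s2.png',vision.get_image('scene')['img'][:,:,::-1])"
```

```text
t26.90 yaw 1.386 Mz -0.004 M [-0.08  0.62] F [-1.2  0.4 -0.2] p [ 0.5249 -0.0353  0.2532] gap 0.0431 ff 0
t27.40 yaw 1.386 Mz 0.021 M [-0.11  0.6 ] F [-0.6 -0.5  0.2] p [ 0.536  -0.106   0.2533] gap 0.0425 ff 0
[-0.39600097 -0.65444153 -0.60601282  0.87970346  0.39242649 -1.7825111 ]
```

View pics/s2.png

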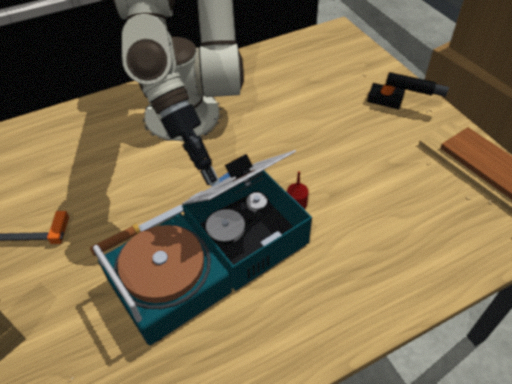

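The cover stands open at roughly 45° with the knob free at (238,165), the gripper is off it at (205,170), and the can, slip stone and chisel look undisturbed. I'll back clear.

```bash

python3 -m creep '{"delta_pos":[[0,-1,0.5],[0,-2,1.5],[0,-3,3],[0,-3,3],[0,-3,3]],"dr":[[0,0,0],[0,0,0],[0,0,0],[0,0,0],[0,0,0]]}' >/dev/null; python3 st.py
python3 - <<'E'
from station import vision,workorder
from h import *
d=np.load("top0.npz");a=d["img"];b=vision.get_image("top")["img"]
def cen(im,f):
    h=cv2.cvtColor(im,cv2.COLOR_RGB2HSV);m=f(h);y,x=np.nonzero(m[170:290,195:420]);return x.mean()+195,y.mean()+170,len(x)
for f in (lambda h:(h[...,0]>95)&(h[...,0]<120)&(h[...,1]>120),lambda h:((h[...,0]<5)|(h[...,0]>174))&(h[...,1]>180)):
    print(cen(a,f),cen(b,f))
E
```

```text
t27.95 yaw 1.385 Mz -0.013 M [-0.12  0.62] F [-1.1 -0.9 -0. ] p [ 0.5359 -0.1357  0.2839] gap 0.0425 ff 0
(np.float64(261.94465894465895), np.float64(252.14414414414415), 777) (np.float64(262.23017902813297), np.float64(251.63171355498721), 782)
(np.float64(210.55502392344496), np.float64(197.3181818181818), 418) (np.float64(210.58173076923077), np.float64(197.32451923076923), 416)
```

```bash
python3 -c "
from station import workorder;print(workorder.close_job())"
```

```text
the job is handed in; nothing more can be done
None
```

I rocked the latch free (peak torque read 0.58 N m, limit 0.72), turned it open to about 1.4 rad, left the cover standing at about 45°, backed the gripper clear and handed the job in at 28 s; the oil can and slip stone had not moved by camera check (the chisel only by eye), and no verdict came back.

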